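# Check in the microscope delivery

### The job

Check in this delivery for the microscope: shake each closed eyepiece case to find the one with an eyepiece rattling loose inside, set that case down flat in the single-bay returns tray, and the two sound cases flat in the two bays of the storage tray. Fan all the slide mailers out lengthwise in the layout tray as one straight shingled row: the first lies flat right against the stop bar, each next one rests about a third of its length on the far end of the one before, its other end on the tray floor. Leave the other things on the bench where they are.

Things in the scene. Friction and masses are not known exactly. Their poses are not given: they have to be found in the camera images.
- case1: one of three like closed black cases, 120 (own x) x 64 (y) x 44 mm high, 0.18-0.35 kg plus contents, never opened. Origin: centre of the underside. One of the three, another at each start, holds an unseen loose 0.13 kg eyepiece that slides up to 37 mm either way of the middle along x, from about 10 degrees of tilt; in the others nothing moves. Weight tells nothing.
- case2: one of three like closed black cases, 120 (own x) x 64 (y) x 44 mm high, 0.18-0.35 kg plus contents, never opened. Origin: centre of the underside. One of the three, another at each start, holds an unseen loose 0.13 kg eyepiece that slides up to 37 mm either way of the middle along x, from about 10 degrees of tilt; in the others nothing moves. Weight tells nothing.
- case3: one of three like closed black cases, 120 (own x) x 64 (y) x 44 mm high, 0.18-0.35 kg plus contents, never opened. Origin: centre of the underside. One of the three, another at each start, holds an unseen loose 0.13 kg eyepiece that slides up to 37 mm either way of the middle along x, from about 10 degrees of tilt; in the others nothing moves. Weight tells nothing.
- returns: returns tray of grey plastic with a single bay: inside 136 mm (its x) x 84 mm (y), floor 5 mm thick, walls 15 mm high. Origin under its centre, on the bench; fixed
- store: storage tray of bare aluminium with two bays side by side along its y, parted by a 20 mm wide bar: each bay inside 136 mm (x) x 84 mm (y), floor 5 mm thick, walls and bar 15 mm high. Origin under its centre, on the bench; fixed
- store_bay0 (a point): centre of the floor of one bay of the storage tray (5 mm above the bench), axes as the tray's
- store_bay1 (a point): centre of the floor of its other bay (5 mm above the bench), axes as the tray's
- fantray: flat steel layout tray, fixed, 130 mm (its x) x 290 mm (its y), floor 4 mm thick, open along both long sides, a lip 8 mm high at its -y end; at its +y end a black stop bar 22 mm high across the whole width. Origin under its centre, on the bench. The row runs along its y, from the stop bar towards -y
- fan_start (a point): on the tray's floor (4 mm above the bench), at the middle of the stop bar's inner face; axes as the tray's: the row starts here and runs to -y
- mailer1: one of two to four flat white slide mailers (rigid, closed), 90 mm long (own x) x 50 mm wide (y) x 8 mm thick, 0.045 kg. Origin: centre of the underside. None if it is absent this time
- mailer2: one of two to four flat white slide mailers (rigid, closed), 90 mm long (own x) x 50 mm wide (y) x 8 mm thick, 0.045 kg. Origin: centre of the underside. None if it is absent this time
- mailer3: one of two to four flat white slide mailers (rigid, closed), 90 mm long (own x) x 50 mm wide (y) x 8 mm thick, 0.045 kg. Origin: centre of the underside. None if it is absent this time
- mailer4: one of two to four flat white slide mailers (rigid, closed), 90 mm long (own x) x 50 mm wide (y) x 8 mm thick, 0.045 kg. Origin: centre of the underside. None if it is absent this time
- dish: bystander, to be left alone: a shallow glass dish, 90 mm across, 16 mm high. Its origin is the centre of its underside.
- oilbottle: bystander, to be left alone: a small amber bottle, 34 mm across, 70 mm high. Its origin is the centre of its underside.
- marker: bystander, to be left alone: a black pen lying on the bench, 125 mm long, 16 mm thick. Its origin is the middle of the pen's underside.
- tissue: bystander, to be left alone: a cardboard pack 70 x 100 x 22 mm. Its origin is the centre of its underside.
- stainjar: bystander, to be left alone: a glass jar with a white lid, 60 mm across, 85 mm high. Its origin is the centre of its underside.
There are look-alikes about, which are no part of the job. What is shaped like the mailer3 but black is not meant.

How it is judged:
By the outcome, as a careful person would: the job done as asked, in the order asked, and still so for the second after the job is handed in, with the robot touching nothing.
Of eyepiece1, eyepiece2, eyepiece3 only 1 to 1 are there at a start; the rules pass over those that are not, and their reading is None.
Of mailer1, mailer2, mailer3, mailer4 only 2 to 4 are there at a start; the rules pass over those that are not, and their reading is None.
At some moment in a run one of mailer1, mailer2, mailer3, mailer4 may be knocked a few centimetres aside while the robot is not near it.
Once in a run the grip may slacken for a moment while it holds something.
It also fails if it takes over 210 s, if anything falls off the work surface, if the arm or the gripper's body presses on something with over 40 N, if the wrist force passes 120 N, or if a joint passes its speed limit or range.

### The arm

A 6-joint arm with a two-finger parallel gripper is mounted at the origin on the work surface. World frame = base frame: x ahead of the robot, y to its left, z up, the work surface at z = 0. Lengths are in m, angles in rad, forces in N, time in s.
With the tool pointing down it reaches from about 0.3 to 0.85 m from the base axis. Payload 5.4 kg.
Tool frame: the origin (TCP) lies at the very end of the fingers, on their centre line; the grasp point (between the pads) lies 19 mm behind it; z points along the fingers, x is the direction in which the jaws open and shut, and the axes are right-handed (so a half turn about z gives the same grasp; the last joint's range is limited). The gripper opens to 85 mm and grips with 20 to 120 N. Pads are 22 mm wide; open, the fingers measure 114 mm over their backs; the gripper's body (76 mm by 85 mm) begins 54 mm behind the grasp point. The pads swing forward as they close: fully open they stand 13 mm farther back than shut.
Start: joints at [1.042, 0.158, 1.597, -0, 1.386, -0.21], TCP at [0.18, 0.546, 0.194] pointing down, gripper open.
Joint ranges: [-2.91, 2.91], [-0.94, 2.29], [0.18, 2.7], [-1.29, 4.43], [0.17, 2.64], [-3, 3]. Speed limits (rad/s): [2.57, 2.57, 3.14, 3.14, 3.14, 3.14].

### API

Orientations are given as [roll, pitch, yaw] about the fixed x, y, z axes, in that order (R = Rz(yaw) Ry(pitch) Rx(roll)).
In Python, from station import robot gives the robot as it stands. Calls block until the motion is done:
- robot.move_pose(position, orientation): joint-space move of the TCP to a pose.
- robot.move_linear(position, attitude=None, max_speed=0.15): straight line of the TCP; attitude=None keeps the orientation; max_speed is the mean speed in m/s.
- robot.movej(angles): joint-space move.
- robot.release() and robot.clamp(f_grip=None): open the fingers fully, or close them until they stop; f_grip is the grip in N (None keeps the last).
- robot.dwell(seconds).
- robot.solve_ik(position, orientation): joint angles nearest the present ones, or None.
- robot.observe(): the state.
- robot.capture(name): name is "scene" or "top" or "wrist"; returns a dict with "frame" (420x560x3 uint8, red, green, blue), "depth" (420x560 float32, m along the optical axis (not along the pixel's ray), 0 where there is no reading), "fx", "fy", "cx", "cy" (pixels), "view" (4x4, takes a point from world to camera coordinates); the wrist camera has in their place "T_tool_cam" (4x4, takes a point from camera to tool coordinates, whose origin is the TCP and whose axes are the tool frame's). Camera axes: x right, y down, z forward; pixel columns grow to the right and rows downward; lengths in m; the calibration is good to about 2 mm. A picture is of the moment at which its call begins: read the wrist's pose just before it.
A pose or a line that the arm cannot do raises robot.IKError and nothing moves.
- robot.hand_in(): hands the job in, once; it reports no verdict.
The state is a dict: "clock": time; "joints": joint angles; "joint_vel": joint speeds; "tau": joint torques, N m; "ee_pos": TCP position; "tool_rot": TCP orientation; "ft_force": force on the tool from outside, world axes, zero at the start; "torque": the same for the moment, N m; "grip_width": finger opening in m.
Only numpy, scipy, OpenCV 4.12 (cv2) and the standard library are available. Lean on these libraries where they do the work, as an engineer would, in place of code of your own. Each camera call takes 0.05 s, during which the arm holds its last target.

## Working session

There is one attempt and no reset: what is moved stays moved. The work goes in short steps, each a Python script; the robot and the scene stay as the last script left them, time stands still between calls to the robot, and variables do not carry over. Pictures are saved under pics/ and viewed, and the job is handed in when it is done.

```bash
ls; mkdir -p pics; python3 - <<'E'
from station import robot
import cv2,numpy as np
s=robot.observe()
print({k:np.round(v,3) for k,v in s.items()})
for n in ["scene","top","wrist"]:
    c=robot.capture(n)
    cv2.imwrite(f"pics/{n}0.png",c["frame"][:,:,::-1])
    np.savez(f"pics/{n}0.npz",**c)
    print(n,c["fx"],c["cx"],c["cy"],np.round(c.get("view",c.get("T_tool_cam")),3).tolist())
E
```

```text
pics
{'clock': np.float64(0.0), 'joints': array([ 1.042,  0.159,  1.598,  0.   ,  1.386, -0.21 ]), 'joint_vel': array([ 0.001, -0.   , -0.001, -0.001, -0.001,  0.   ]), 'tau': array([ 0.0000e+00, -3.9601e+01, -3.3143e+01, -0.0000e+00,  9.0000e-03,
        0.0000e+00]), 'ee_pos': array([0.18 , 0.545, 0.193]), 'tool_rot': array([-3.141e+00,  2.000e-03,  1.252e+00]), 'ft_force': array([0.026, 0.136, 0.185]), 'torque': array([-0.006, -0.014,  0.   ]), 'grip_width': np.float64(0.085)}
scene 454.33998790376603 277.19791119641695 212.10881001029193 [[-0.223, 0.974, 0.022, 0.086], [0.641, 0.164, -0.75, -0.312], [-0.734, -0.154, -0.661, 1.667], [0.0, 0.0, 0.0, 1.0]]
top 511.48980490515345 276.90621531402155 213.87265224415594 [[-0.011, -1.0, -0.014, 0.04], [-0.998, 0.012, -0.062, 0.519], [0.062, 0.014, -0.998, 1.357], [0.0, 0.0, 0.0, 1.0]]
wrist 323.411225160239 279.0848528871394 214.8607579743831 [[1.0, -0.0, 0.0, 0.0], [0.0, 0.955, 0.296, -0.076], [-0.0, -0.296, 0.955, -0.179], [0.0, 0.0, 0.0, 1.0]]
```

View pics/top0.png

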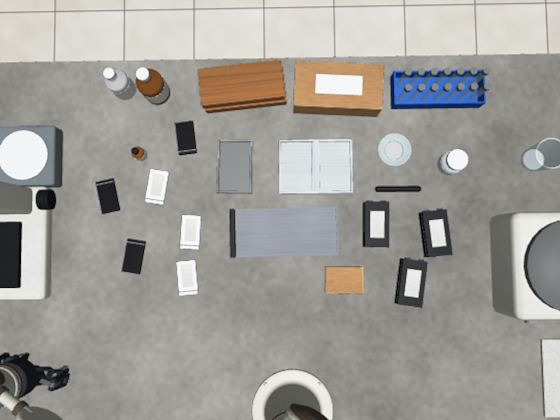

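View pics/scene0.png

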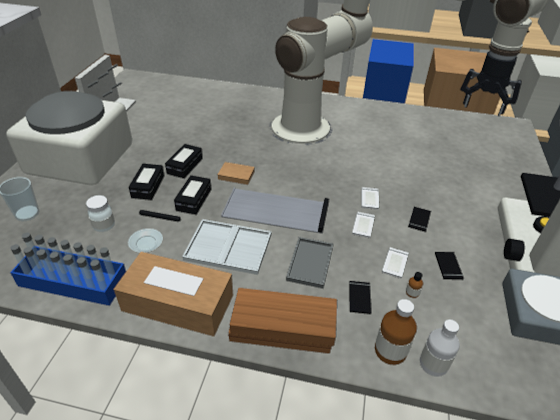

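View pics/wrist0.png

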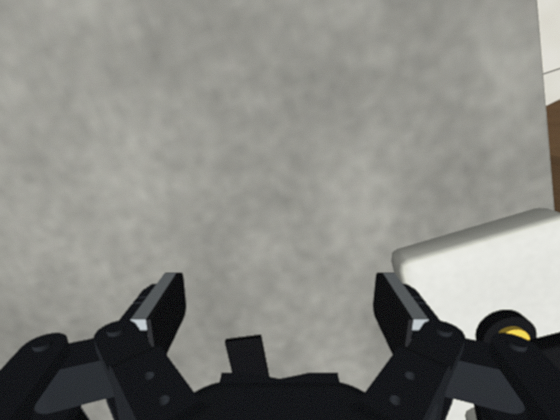

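The top view shows three black cases with white labels at (376,224), (435,232) and (411,283). There are three white mailers at (157,186), (190,232) and (187,277), plus three black look-alikes. The returns tray is at (235,166), the store at (316,166), and the fantray at (284,232) with its stop bar on the left (+y). Next I measure poses.

```bash
cat > h.py <<'E'
import numpy as np, cv2
def ray_pts(c,uv,z):
    """cast pixels onto plane z"""
    V=np.asarray(c["view"]);R=V[:3,:3];t=V[:3,3]
    o=-R.T@t
    uv=np.atleast_2d(uv).astype(float)
    d=np.c_[(uv[:,0]-c["cx"])/c["fx"],(uv[:,1]-c["cy"])/c["fy"],np.ones(len(uv))]@R
    return o+d*((z-o[2])/d[:,2])[:,None]
def cloud(c):
    V=np.asarray(c["view"]);d=np.asarray(c["depth"]);h,w=d.shape
    u,v=np.meshgrid(np.arange(w),np.arange(h))
    p=np.stack([(u-c["cx"])/c["fx"]*d,(v-c["cy"])/c["fy"]*d,d],-1)
    return (p-V[:3,3])@V[:3,:3]
def rect(c,mask,z):
    """all blobs: centre xy, (long,short), yaw of long axis, in world at plane z"""
    out=[]
    cs,_=cv2.findContours(mask.astype(np.uint8),cv2.RETR_EXTERNAL,cv2.CHAIN_APPROX_NONE)
    for k in cs:
        if cv2.contourArea(k)<150: continue
        k=k.reshape(-1,2)
        p=ray_pts(c,k,z)[:,:2]
        (cx,cy),(a,b),_=cv2.minAreaRect((p*1000).astype(np.float32))
        q=cv2.boxPoints(cv2.minAreaRect((p*1000).astype(np.float32)))
        e=[q[1]-q[0],q[2]-q[1]]; e=max(e,key=np.linalg.norm)
        yaw=np.arctan2(e[1],e[0])
        yaw=(yaw+np.pi/2)%np.pi-np.pi/2
        out.append((np.array([cx,cy])/1000,(max(a,b),min(a,b)),yaw,k.mean(0)))
    return out
E
python3 - <<'E'
from h import *
c=dict(np.load("pics/top0.npz"))
f=c["frame"].astype(int); P=cloud(c); hsv=cv2.cvtColor(c["frame"],cv2.COLOR_RGB2HSV)
print("bench z med",np.median(P[330:360,150:200,2]),np.median(P[200:210,60:80,2]))
roi=np.zeros(f.shape[:2],bool);roi[120:310,90:480]=1
pr=lambda n,L:[print(n,np.round(a,4),np.round(b),round(np.degrees(y),1),np.round(k)) for a,b,y,k in L]
w=(f.min(-1)>190)&roi
pr("white",rect(c,w,0.008))
b=(f.max(-1)<70)&roi
b=cv2.morphologyEx(b.astype(np.uint8),cv2.MORPH_CLOSE,np.ones((3,3)))
pr("black",rect(c,b,0.044))
for n,(u,v) in dict(case=(376,224),caseR=(435,250),case3=(411,283),m1=(157,186),m2=(190,232),m3=(187,277),fan=(284,232),stop=(232,232),ret=(235,166),retwall=(219,166),store=(296,166),bar=(316,166),tissue=(345,280)).items():
    print(n,np.round(P[v,u],4))
cv2.imwrite("pics/zoomL.png",cv2.resize(c["frame"][110:310,90:300,::-1],None,fx=3,fy=3,interpolation=cv2.INTER_CUBIC)[:600,:800])
cv2.imwrite("pics/zoomR.png",cv2.resize(c["frame"][110:310,215:475,::-1],None,fx=3,fy=3,interpolation=cv2.INTER_CUBIC)[:600,:800])
w=dict(np.load("pics/wrist0.npz"))
T=w["T_tool_cam"]
for (u,v) in [(160,290),(175,278),(383,278),(398,290),(150,320),(410,320),(240,345)]:
    d=w["depth"][v,u];p=T[:3,:3]@np.array([(u-w["cx"])/w["fx"]*d,(v-w["cy"])/w["fy"]*d,d])+T[:3,3];print(u,v,np.round(p,4))
E
```

```text
bench z med 0.00041749240730423905 0.0002284812814328091
white [ 0.332  -0.3257] [70. 36.] -8.7 [412. 283.]
white [0.352  0.2779] [91. 51.] 5.1 [187. 277.]
white [ 0.4649 -0.3955] [70. 36.] 5.7 [437. 232.]
white [0.4746 0.269 ] [91. 51.] -3.9 [190. 232.]
white [ 0.4895 -0.2341] [70. 35.] -1.3 [377. 224.]
white [0.5989 0.3611] [91. 52.] -9.3 [156. 187.]
white [ 0.6629 -0.4554] [55. 54.] -2.0 [457. 159.]
white [ 0.6505 -0.0726] [198. 145.] 89.3 [316. 163.]
white [ 0.6919 -0.2868] [86. 85.] 43.6 [394. 149.]
black [ 0.336  -0.3122] [119.  71.] -8.6 [411. 282.]
black [0.4113 0.4115] [85. 48.] -9.8 [133. 256.]
black [ 0.4626 -0.3792] [118.  73.] 5.7 [435. 233.]
black [0.4689 0.1504] [121.  13.] -0.3 [232. 233.]
black [ 0.4894 -0.2251] [119.  66.] -1.2 [376. 224.]
black [ 0.5807 -0.2848] [118.  13.] 89.3 [397. 189.]
black [0.5713 0.4811] [86. 48.] 11.9 [107. 196.]
black [0.7238 0.274 ] [87. 48.] 7.0 [186. 138.]
case [ 0.4879 -0.2262  0.0445]
caseR [ 0.4183 -0.3787  0.042 ]
case3 [ 0.3331 -0.3147  0.0387]
m1 [0.6006 0.3606 0.0013]
m2 [0.4736 0.2686 0.01  ]
m3 [0.3529 0.2769 0.0093]
fan [0.4708 0.015  0.0058]
stop [0.4719 0.1536 0.0248]
ret [0.6521 0.1464 0.006 ]
retwall [0.653  0.1902 0.0044]
store [ 6.507e-01 -1.990e-02  6.000e-04]
bar [ 0.6477 -0.0735  0.0156]
tissue [ 0.3413 -0.1452  0.0195]
160 290 [-0.0458 -0.0112 -0.068 ]
175 278 [-0.0425 -0.0118 -0.0595]
383 278 [ 0.0435 -0.0113 -0.0586]
398 290 [ 0.046  -0.0118 -0.0692]
150 320 [-0.0423 -0.0113 -0.0873]
410 320 [ 0.0436 -0.0112 -0.0873]
240 345 [-0.0524  0.2215  0.1866]
```

View pics/zoomL.png

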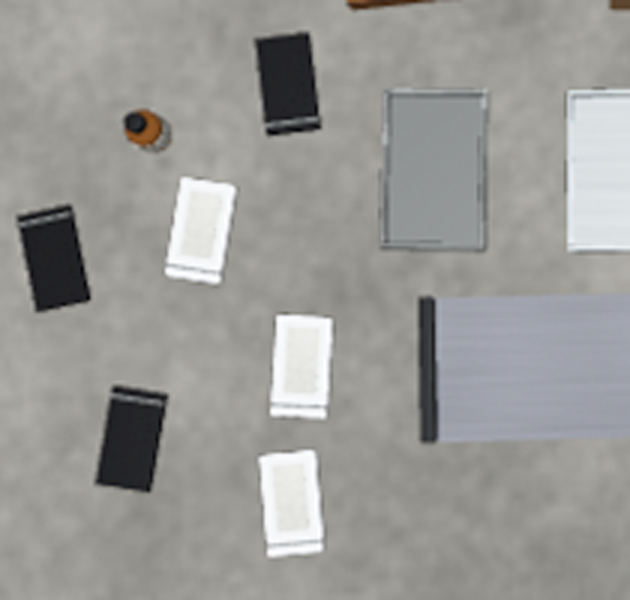

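View pics/zoomR.png

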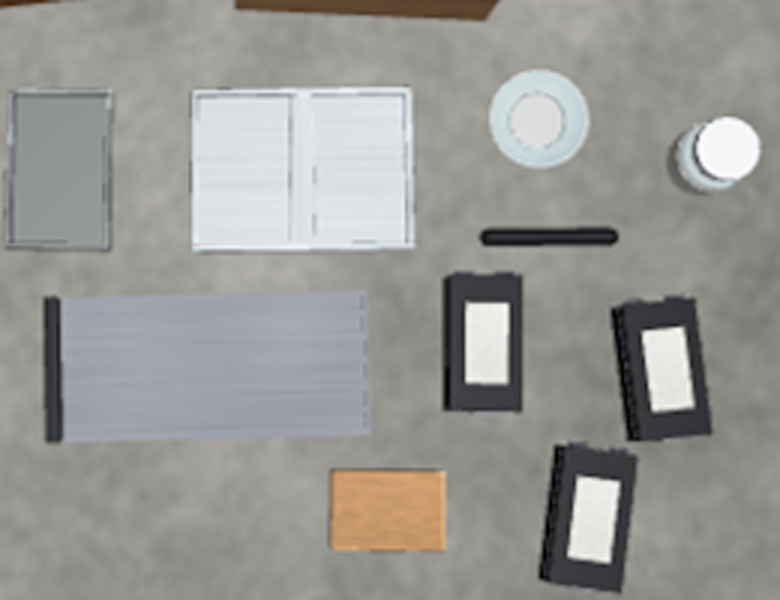

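```bash
python3 - <<'E'
from h import *
w=dict(np.load("pics/wrist0.npz"));T=w["T_tool_cam"];d=w["depth"]
u,v=np.meshgrid(np.arange(560),np.arange(420))
p=np.stack([(u-w["cx"])/w["fx"]*d,(v-w["cy"])/w["fy"]*d,d],-1)@T[:3,:3].T+T[:3,3]
m=(d>0)&(d<0.19)&(p[...,2]<0.05)
print("max tool z of gripper pixels",np.round(np.sort(p[m][:,2])[-10:],4))
for vv in (270,274,278,284,290):
    print(vv,[tuple(np.round(p[vv,uu],3)) for uu in (165,175,180,184,186)])
c=dict(np.load("pics/top0.npz"))
f=c["frame"].astype(int)
roi=np.zeros(f.shape[:2],bool);roi[200:310,350:460]=1
for a,b,y,k in rect(c,(f.min(-1)>190)&roi,0.044): print("label",np.round(a,4),np.round(b,1),round(np.degrees(y),1))
hsv=cv2.cvtColor(c["frame"],cv2.COLOR_RGB2HSV)
# wall-top contours of trays
g=c["frame"]
def box(u0,u1,v0,v1,cond,z):
    roi=np.zeros(f.shape[:2],bool);roi[v0:v1,u0:u1]=1
    for a,b,y,k in rect(c,cv2.morphologyEx((cond&roi).astype(np.uint8),cv2.MORPH_CLOSE,np.ones((5,5))),z): print(np.round(a,4),np.round(b,1),round(np.degrees(y),1))
print(g[166,235],g[235,285],g[150,262],g[166,300],g[130,235])
# difference to bench: P z
print("ret");box(205,265,130,205,(hsv[...,2]<138)&(hsv[...,2]>0),0.015)
print("store");box(270,365,130,205,f.min(-1)>165,0.015)
print("fan");box(225,345,200,265,(f[...,2]-f[...,0]>8),0.004)
print("stop");box(225,245,200,265,(f.max(-1)<75),0.022)
E
```

```text
max tool z of gripper pixels [-0.0494 -0.0493 -0.0493 -0.0493 -0.0493 -0.0492 -0.0492 -0.049  -0.049
 -0.049 ]
270 [(np.float64(-0.145), np.float64(0.114), np.float64(0.195)), (np.float64(-0.132), np.float64(0.113), np.float64(0.193)), (np.float64(-0.126), np.float64(0.114), np.float64(0.195)), (np.float64(-0.121), np.float64(0.114), np.float64(0.196)), (np.float64(-0.119), np.float64(0.114), np.float64(0.195))]
274 [(np.float64(-0.048), np.float64(-0.012), np.float64(-0.056)), (np.float64(-0.044), np.float64(-0.011), np.float64(-0.055)), (np.float64(-0.042), np.float64(-0.01), np.float64(-0.053)), (np.float64(-0.122), np.float64(0.119), np.float64(0.195)), (np.float64(-0.119), np.float64(0.118), np.float64(0.193))]
278 [(np.float64(-0.047), np.float64(-0.012), np.float64(-0.059)), (np.float64(-0.042), np.float64(-0.012), np.float64(-0.06)), (np.float64(-0.042), np.float64(-0.009), np.float64(-0.054)), (np.float64(-0.122), np.float64(0.124), np.float64(0.194)), (np.float64(-0.119), np.float64(0.125), np.float64(0.195))]
284 [(np.float64(-0.045), np.float64(-0.012), np.float64(-0.064)
[... 211 characters left out ...]
loat64(0.133), np.float64(0.194))]
290 [(np.float64(-0.044), np.float64(-0.012), np.float64(-0.069)), (np.float64(-0.042), np.float64(-0.008), np.float64(-0.063)), (np.float64(-0.042), np.float64(-0.004), np.float64(-0.056)), (np.float64(-0.042), np.float64(-0.001), np.float64(-0.05)), (np.float64(-0.121), np.float64(0.143), np.float64(0.195))]
label [ 0.3347 -0.3168] [68.5 34.6] -8.7
label [ 0.4641 -0.3848] [68.5 35.2] 5.7
label [ 0.4881 -0.2276] [68.4 34. ] -1.3
[145 149 150] [158 161 171] [167 166 160] [221 225 228] [161 160 154]
ret
[0.6496 0.1482] [145.1  97.6] -0.5
store
[ 0.6353 -0.0723] [199.1 174. ] 89.9
fan
[0.472  0.0103] [277.2 128.2] -89.2
stop
[0.4695 0.1526] [122.9  13.4] -0.3
```

```bash
cat >> h.py <<'E'
from station import robot
DOWN=lambda yaw:[np.pi,0,yaw]
def st(msg=""):
    s=robot.observe();print(msg,"t%.1f"%s["clock"],"pos",np.round(s["ee_pos"],4),"rot",np.round(s["tool_rot"],3),"F",np.round(s["ft_force"],2),"M",np.round(s["torque"],3),"w%.4f"%s["grip_width"]);return s
def wcloud(w):
    T=w["T_tool_cam"];d=w["depth"];u,v=np.meshgrid(np.arange(560),np.arange(420))
    return np.stack([(u-w["cx"])/w["fx"]*d,(v-w["cy"])/w["fy"]*d,d],-1)@T[:3,:3].T+T[:3,3]
def snap(name,n,**k):
    c=robot.capture(n);cv2.imwrite(f"pics/{name}.png",c["frame"][:,:,::-1]);np.savez(f"pics/{name}.npz",**c);return c
E
python3 - <<'E'
from h import *
robot.clamp(40)
st()
w=snap("wclosed","wrist")
p=wcloud(w);d=w["depth"]
m=(d>0)&(d<0.25)&(p[...,2]<0.05)
print(np.round(np.sort(p[m][:,2])[-5:],4))
robot.release()
# case candidates
x,y,yaw=0.4881,-0.2276,np.radians(-1.3)
# tool x along world -y/+y : yaw +-90
for a in (90,-90):
    o=[np.pi,0,yaw+np.radians(a)]
    print(a,robot.solve_ik([x,y,0.15],o))
E
```

```text
t0.9 pos [0.1802 0.546  0.1939] rot [ 3.142 -0.     1.252] F [-0.65  0.51  0.01] M [ 0.033  0.006 -0.03 ] w0.0000
[-0.0405 -0.0403 -0.0403 -0.0403 -0.0403]
90 [-0.66083775  0.10184336  1.74814351  0.          1.29160578 -2.2089448 ]
-90 [-6.60837754e-01  1.01843363e-01  1.74814351e+00 -4.44089210e-16
  1.29160578e+00  9.32647854e-01]
```

View pics/wclosed.png

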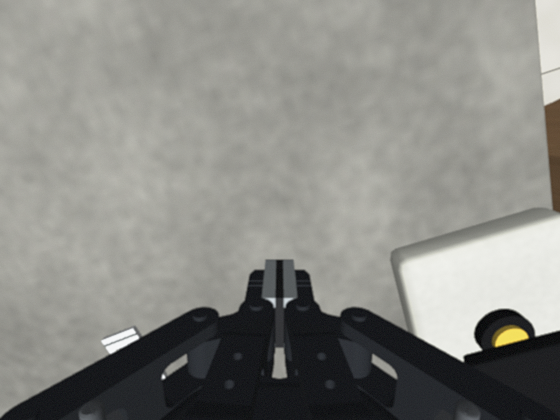

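```bash
python3 - <<'E'
from h import *
x,y,yaw=0.4881,-0.2276,np.radians(-1.3)
o=[np.pi,0,yaw-np.pi/2]
robot.move_pose([x,y,0.15],o); st()
w=snap("wc1","wrist")
P=wcloud(w)
# tool->world z of case top
s=robot.observe()
print("top tool z",np.round([P[v,280,2] for v in (120,160,200,240)],4))
robot.move_linear([x,y,0.06]); st()
for z in (0.045,0.03,0.02,0.012):
    robot.move_linear([x,y,z],max_speed=0.08); s=st()
    if abs(s["ft_force"][2])>5: break
snap("wc1b","wrist");snap("sc1b","scene")
E
```

```text
t4.7 pos [ 0.4884 -0.227   0.15  ] rot [-3.141  0.    -1.592] F [ 0.5  -0.6  -0.04] M [-0.068  0.024  0.013] w0.0854
top tool z [0.1504 0.1073 0.1055 0.1063]
 t5.5 pos [ 0.4888 -0.228   0.0609] rot [-3.140e+00 -1.000e-03 -1.593e+00] F [ 1.46 -0.42  0.24] M [-0.026 -0.008 -0.02 ] w0.0851
 t5.8 pos [ 0.4878 -0.2274  0.0447] rot [ 3.141  0.    -1.594] F [0.36 0.61 0.34] M [ 0.047 -0.024  0.01 ] w0.0855
 t6.2 pos [ 0.4876 -0.2272  0.0293] rot [ 3.140e+00  1.000e-03 -1.593e+00] F [-0.29 -0.3  -0.28] M [ 0.026 -0.032  0.021] w0.0853
 t6.4 pos [ 0.4876 -0.2272  0.0193] rot [ 3.140e+00  1.000e-03 -1.594e+00] F [-0.94 -0.11  0.67] M [ 0.049  0.009 -0.018] w0.0852
 t6.7 pos [ 0.4876 -0.2272  0.0113] rot [ 3.140e+00  1.000e-03 -1.594e+00] F [-1.16  0.62 -0.53] M [ 0.002 -0.023  0.042] w0.0855
```

View pics/wc1b.png

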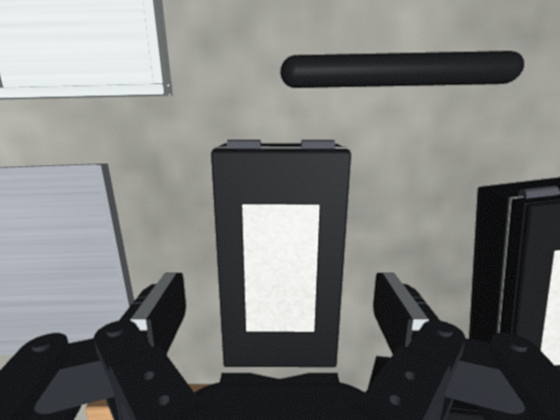

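View pics/sc1b.png

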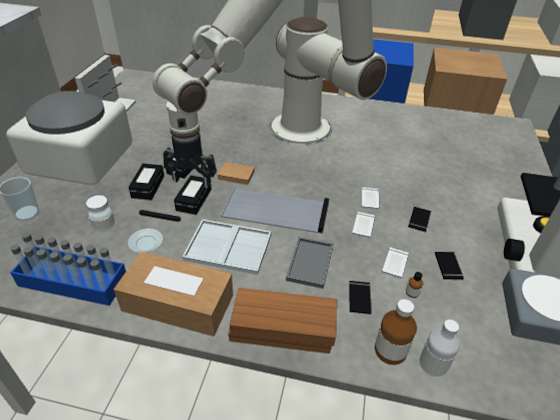

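```bash
python3 - <<'E'
from h import *
w=dict(np.load("pics/wc1b.npz"));P=wcloud(w)
for v in (160,200,250,300,340): print(v,np.round(P[v,280],4))
print("bench",np.round(P[100,200],4), "pads",np.round(P[285,180],4),np.round(P[285,383],4))
c=dict(np.load("pics/sc1b.npz"));Q=cloud(c)
sub=Q[140:215,150:225].reshape(-1,3)
# gripper points by y close to the case side
d=sub-[0.4881,-0.2276,0]
m=(np.abs(d[:,0])<0.04)&(np.abs(d[:,1])>0.036)&(np.abs(d[:,1])<0.07)&(sub[:,2]>0.006)
for r in np.round(sub[m],3)[::6]: print(r)
cv2.imwrite("pics/z.png",cv2.resize(c["frame"][90:220,120:250,::-1],None,fx=4.5,fy=4.5,interpolation=cv2.INTER_CUBIC))
E
```

```text
160 [-0.0001 -0.0556 -0.0315]
200 [-0.0001 -0.0371 -0.0325]
250 [-0.0001 -0.0119 -0.0328]
300 [-0.      0.0166 -0.0319]
340 [-0.      0.0411 -0.0321]
bench [-0.0445 -0.083   0.0115] pads [-0.0432 -0.0052 -0.055 ] [ 0.0423 -0.0083 -0.0605]
[ 0.485 -0.191  0.211]
[ 0.492 -0.191  0.209]
[ 0.489 -0.19   0.201]
[ 0.493 -0.189  0.198]
[ 0.48  -0.292  0.166]
[ 0.49  -0.191  0.19 ]
[ 0.499 -0.19   0.192]
[ 0.487 -0.284  0.165]
[ 0.495 -0.283  0.168]
[ 0.504 -0.191  0.189]
[ 0.497 -0.285  0.166]
[ 0.486 -0.273  0.16 ]
[ 0.501 -0.284  0.165]
[ 0.494 -0.269  0.163]
[ 0.5   -0.287  0.161]
[ 0.492 -0.274  0.157]
[ 0.499 -0.295  0.155]
[ 0.494 -0.28   0.154]
[ 0.493 -0.189  0.17 ]
[ 0.497 -0.293  0.151]
[ 0.496 -0.276  0.153]
[ 0.486 -0.181  0.163]
[ 0.481 -0.16   0.163]
[ 0.496 -0.282  0.149]
[ 0.495 -0.188  0.165]
[ 0.494 -0.172  0.166]
[ 0.484 -0.159  0.162]
[ 0.488 -0.287  0.139]
[ 0.495 -0.183  0.162]
[ 0.498 -0.165  0.168]
[ 0.502 -0.292  0.144]
[ 0.5   -0.19   0.161]
[ 0.493 -0.176  0.159]
[ 0.491 -0.159  0.16 ]
[ 0.483 -0.288  0.129]
[ 0.495 -0.181  0.156]
[ 0.504 -0.16   0.165]
[ 0.502 -0
[... 899 characters left out ...]
8   0.113]
[ 0.497 -0.281  0.095]
[ 0.481 -0.27   0.086]
[ 0.496 -0.175  0.114]
[ 0.502 -0.275  0.096]
[ 0.504 -0.187  0.115]
[ 0.496 -0.173  0.111]
[ 0.499 -0.277  0.09 ]
[ 0.499 -0.187  0.108]
[ 0.499 -0.169  0.111]
[ 0.499 -0.275  0.087]
[ 0.503 -0.182  0.108]
[ 0.501 -0.165  0.11 ]
[ 0.5   -0.272  0.085]
[ 0.5   -0.181  0.102]
[ 0.499 -0.161  0.105]
[ 0.494 -0.269  0.078]
[ 0.498 -0.176  0.098]
[ 0.499 -0.273  0.077]
[ 0.502 -0.181  0.097]
[ 0.491 -0.284  0.066]
[ 0.502 -0.184  0.093]
[ 0.487 -0.172  0.084]
[ 0.495 -0.187  0.083]
[ 0.491 -0.171  0.083]
[ 0.5   -0.18   0.085]
[ 0.501 -0.182  0.082]
[ 0.503 -0.182  0.08 ]
[ 0.502 -0.183  0.075]
[ 0.503 -0.18   0.073]
[ 0.501 -0.178  0.064]
```

View pics/z.png

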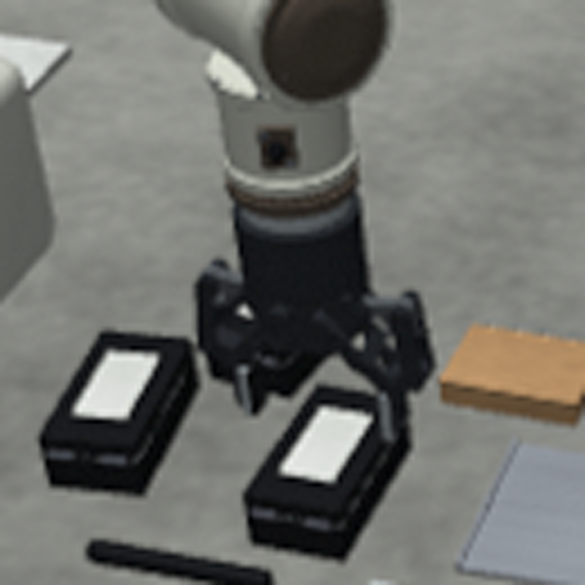

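The scene view shows the open fingertips near z≈0.06, although the TCP reads 0.011. They look about 50 mm behind the stated TCP. Clamping here is a safe way to test this: a stop at 64 mm means the fingers really are down at the case.

```bash
python3 - <<'E'
from h import *
robot.clamp(40); st()
w=snap("wc1c","wrist");snap("sc1c","scene")
E
```

```text
t7.5 pos [ 0.4881 -0.2276  0.012 ] rot [ 3.142  0.    -1.593] F [ 0.71  0.57 -0.41] M [-0.039  0.008 -0.053] w-0.0001
```

View pics/wc1c.png

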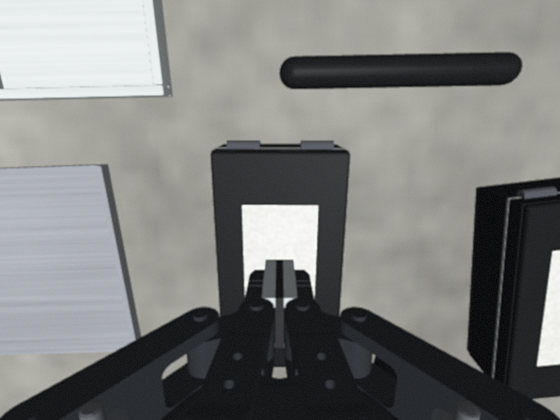

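The fingers closed above the case at width 0, so the real fingertips sit well behind the reported TCP. I'll calibrate the offset by gently touching the case top with the fingers closed.

```bash
python3 - <<'E'
from h import *
x,y=0.4881,-0.2276
z=0.010
while z>-0.012:
    robot.move_linear([x,y,z],max_speed=0.03)
    f=np.mean([robot.observe()["ft_force"][2] for _ in range(3)])
    print(round(z,4),round(f,2),end="; ")
    if f>3: break
    z-=0.0015
s=st()
robot.move_linear([x,y,0.03]); robot.release(); st()
E
```

```text
0.01 0.18; 0.0085 -0.27; 0.007 -0.22; 0.0055 8.86;  t8.6 pos [ 0.4882 -0.2277  0.0066] rot [ 3.141  0.    -1.593] F [-2.58  2.42  8.86] M [ 0.421  0.634 -0.023] w0.0000
 t9.7 pos [ 0.4881 -0.2276  0.03  ] rot [-3.142 -0.    -1.593] F [-1.09  0.74  0.78] M [0.048 0.012 0.031] w0.0851
```

```bash
cat >> h.py <<'E'
from scipy.spatial.transform import Rotation as Ro
def tcp_for(pivot,yaw,th,d):
    """TCP so that point d behind TCP (along tool z) is at pivot, tool tilted th about the jaw axis"""
    o=[np.pi+th,0,yaw];R=Ro.from_euler("xyz",o).as_matrix()
    return np.asarray(pivot)+R@[0,0,d],o
def moment(n=25,dt=0.02):
    M=[];F=[]
    for _ in range(n):
        s=robot.observe();M.append(s["torque"]);F.append(s["ft_force"]);robot.dwell(dt)
    return np.mean(M,0),np.mean(F,0),np.std(M,0).max()
CT=-0.028  # TCP height over case underside
def grab_case(x,y,cyaw,hi=0.06):
    yaw=cyaw-np.pi/2
    robot.move_pose([x,y,hi],DOWN(yaw))
    robot.move_linear([x,y,CT],max_speed=0.12); s=st("down")
    robot.clamp(90); return st("grip")
def shake(x,y,cyaw,lift=0.07,th=np.radians(22)):
    yaw=cyaw-np.pi/2; d=-CT+0.03+0  # pivot 30mm above TCP.. case centre
    d=-(22e-3-CT)  # case centre lies (0.022-CT) behind TCP
    piv=[x,y,lift+0.022]
    a=Ro.from_euler("xyz",DOWN(yaw)).as_matrix()[:,0]
    r=[]
    p0,o0=tcp_for(piv,yaw,0,-d)
    robot.move_linear(p0,max_speed=0.15)
    for sg in (1,-1,1,-1):
        p,o=tcp_for(piv,yaw,sg*th,-d)
        robot.move_pose(p,o); robot.dwell(0.35)
        robot.move_pose(p0,o0); robot.dwell(0.25)
        M,F,sd=moment(); r.append(M@a); print("tilt",sg,"M.a %.4f"%(M@a),"F",np.round(F,2),"sd %.3f"%sd)
    print("DIFF",round((r[0]+r[2]-r[1]-r[3])/2,4)); st("shaken")
    return r
E
python3 - <<'E'
from h import *
C=(0.4881,-0.2276,np.radians(-1.3))
s=grab_case(*C)
if 0.055<s["grip_width"]<0.072: shake(*C)
snap("wsh1","wrist")
E
```

```text
down t10.9 pos [ 0.4886 -0.228  -0.0275] rot [-3.141e+00 -1.000e-03 -1.593e+00] F [ 1.05 -0.04 -0.43] M [-0.047 -0.05   0.022] w0.0853
grip t11.2 pos [ 0.4893 -0.2284 -0.0266] rot [-3.139e+00 -2.000e-03 -1.593e+00] F [-0.06 -0.51  7.04] M [0.204 0.094 0.015] w0.0627
tilt 1 M.a 0.0015 F [-0.09 -0.02 -3.12] sd 0.034
tilt -1 M.a 0.0045 F [ 0.06 -0.08 -3.49] sd 0.033
tilt 1 M.a -0.0057 F [-0.17 -0.18 -3.48] sd 0.030
tilt -1 M.a -0.0037 F [ 0.09  0.04 -3.39] sd 0.032
DIFF -0.0025
shaken t19.6 pos [ 0.4881 -0.2275  0.0419] rot [ 3.141  0.    -1.593] F [-0.41 -0.21 -4.54] M [-0.022 -0.042  0.017] w0.0627
```

View pics/wsh1.png

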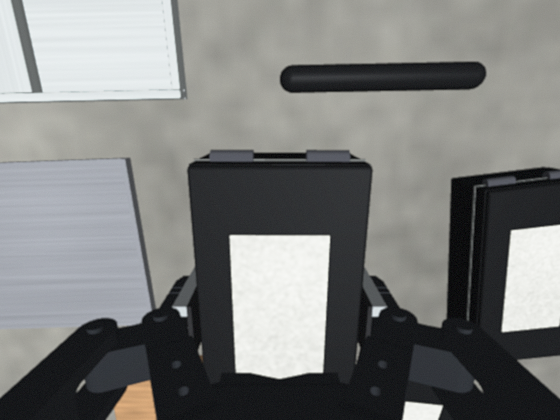

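```bash
python3 - <<'E'
from h import *
def putback(C):
    robot.move_linear([C[0],C[1],CT+0.001],max_speed=0.12); robot.release(); robot.move_linear([C[0],C[1],0.06],max_speed=0.2)
C=(0.4881,-0.2276,np.radians(-1.3))
putback(C)
for C in [(0.4641,-0.3848,np.radians(5.7)),(0.3347,-0.3168,np.radians(-8.7))]:
    s=grab_case(*C)
    if not 0.055<s["grip_width"]<0.072: print("bad grip");break
    r=shake(*C)
    if abs(r[0]+r[2]-r[1]-r[3])/2>0.04: print("LOOSE, holding",C);break
    if C[0]>0.4: putback(C)
snap("wsh2","wrist")
E
```

```text
down t22.8 pos [ 0.4647 -0.3853 -0.0271] rot [-3.141e+00 -1.000e-03 -1.471e+00] F [-0.58 -0.75  1.07] M [-0.044 -0.018  0.005] w0.0856
grip t23.2 pos [ 0.4651 -0.3859 -0.0264] rot [-3.140e+00 -2.000e-03 -1.471e+00] F [-0.31  0.05  6.93] M [ 0.291  0.05  -0.006] w0.0623
tilt 1 M.a 0.0571 F [ 0.18  0.06 -3.28] sd 0.034
tilt -1 M.a -0.0392 F [-0.04  0.09 -3.2 ] sd 0.035
tilt 1 M.a 0.0504 F [-0.   -0.05 -3.18] sd 0.030
tilt -1 M.a -0.0449 F [-0.07  0.15 -3.09] sd 0.037
DIFF 0.0958
shaken t31.5 pos [ 0.4642 -0.3847  0.0419] rot [ 3.141  0.    -1.471] F [ 0.4  -0.3  -2.29] M [ 0.012 -0.024 -0.037] w0.0628
LOOSE, holding (0.4641, -0.3848, np.float64(0.09948376736367678))
```

View pics/wsh2.png

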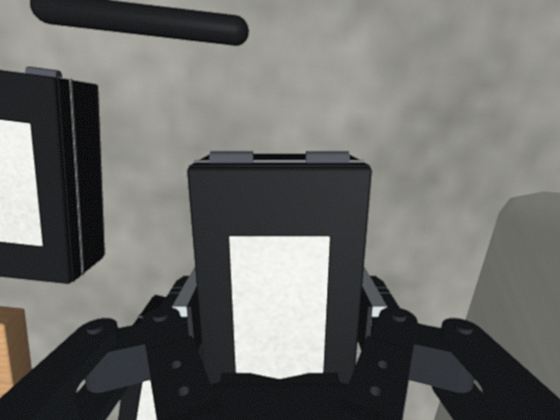

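Case at (435,232) is loose: the moment swings 0.096 N·m, against ~0.003 for the first. I'll set it back down, shake the third case as well, and then place all three.

```bash
python3 - <<'E'
from h import *
c=dict(np.load("pics/top0.npz"))
q=ray_pts(c,[(217.5,139.6),(252.3,139.6),(252,193.2),(217.5,193.2)],0.015)[:,:2];print("ret",np.round(q,4).tolist(),q.mean(0))
q=ray_pts(c,[(279,139.6),(352.3,139.3),(353,193.4),(278.7,193.4)],0.015)[:,:2];print("store",np.round(q,4).tolist(),q.mean(0))
def putback(C):
    robot.move_linear([C[0],C[1],CT+0.001],max_speed=0.12); robot.release(); robot.move_linear([C[0],C[1],0.06],max_speed=0.2)
putback((0.4641,-0.3848,np.radians(5.7)))
C=(0.3347,-0.3168,np.radians(-8.7))
s=grab_case(*C)
if 0.055<s["grip_width"]<0.072:
    shake(*C); putback(C)
robot.move_pose([0.47,-0.30,0.22],DOWN(-np.pi/2)); st()
snap("wcs","wrist"); snap("top1","top")
E
```

```text
ret [[0.7236, 0.1927], [0.7223, 0.0981], [0.5762, 0.1001], [0.5773, 0.1932]] [0.64984734 0.14600544]
store [[0.7212, 0.0256], [0.7193, -0.1728], [0.5722, -0.1717], [0.5747, 0.0281]] [ 0.64684344 -0.07271703]
down t34.7 pos [ 0.3353 -0.3175 -0.0274] rot [-3.141e+00 -1.000e-03 -1.722e+00] F [ 0.02 -0.78  0.3 ] M [ 0.002 -0.015  0.012] w0.0855
grip t35.0 pos [ 0.3355 -0.3181 -0.0267] rot [-3.140e+00 -2.000e-03 -1.723e+00] F [ 0.26 -0.32  4.72] M [ 0.167 -0.015  0.086] w0.0626
tilt 1 M.a 0.0029 F [-0.08 -0.03 -1.57] sd 0.033
tilt -1 M.a -0.0132 F [ 0.04  0.15 -1.76] sd 0.034
tilt 1 M.a -0.0012 F [ 0.03  0.03 -1.78] sd 0.033
tilt -1 M.a -0.0037 F [-0.12  0.22 -1.84] sd 0.035
DIFF 0.0092
shaken t43.5 pos [ 0.3348 -0.3167  0.042 ] rot [ 3.141  0.    -1.723] F [ 0.12 -0.45 -1.  ] M [ 0.047 -0.021 -0.032] w0.0628
 t46.0 pos [ 0.4686 -0.2993  0.2173] rot [ 3.138e+00  3.000e-03 -1.571e+00] F [-0.28 -0.73 -0.29] M [0.078 0.003 0.001] w0.0854
```

View pics/wcs.png

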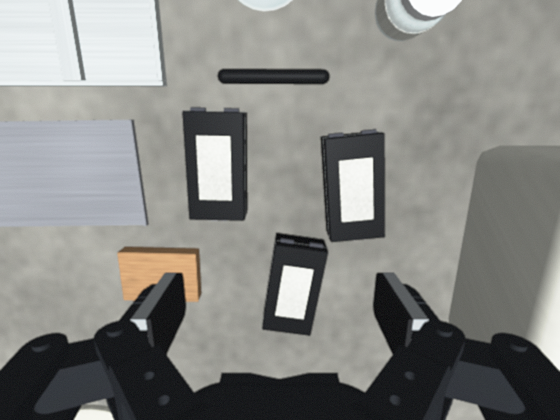

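View pics/top1.png

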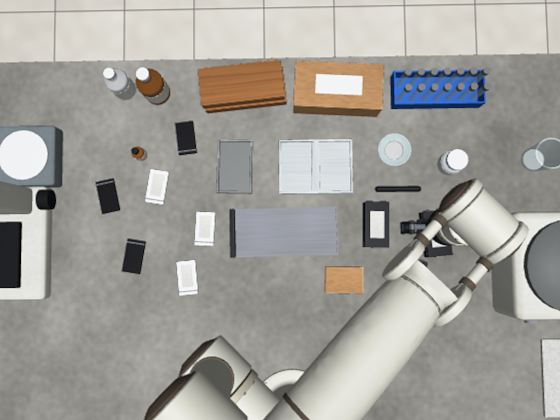

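All three are shaken: only case2 (435,232) rattles, and the other two show differences below 0.01. The mailer formerly at (190,232) was knocked and is now at (205,228). Next I place the cases.

```bash
cat >> h.py <<'E'
def carry(C,T,via=(0.47,-0.12)):
    """C case pose (x,y,yaw); T bay centre (x,y,yaw)"""
    s=grab_case(*C)
    if not 0.055<s["grip_width"]<0.072: print("BAD GRIP");return False
    robot.move_linear([C[0],C[1],0.06],max_speed=0.2)
    robot.move_pose([via[0],via[1],0.07],DOWN(T[2]-np.pi/2))
    robot.move_pose([T[0],T[1],0.05],DOWN(T[2]-np.pi/2)); s=st("over")
    if s["grip_width"]<0.055: print("LOST");return False
    robot.move_linear([T[0],T[1],0.005+CT+0.006],max_speed=0.12)
    for dz in (0.004,0.002,0.0,-0.002):
        robot.move_linear([T[0],T[1],0.005+CT+dz],max_speed=0.03); f=robot.observe()["ft_force"][2]
        if f>3: break
    st("set"); robot.release(); robot.move_linear([T[0],T[1],0.07],max_speed=0.2); return True
E
python3 - <<'E'
from h import *
ok=carry((0.4641,-0.3848,np.radians(5.7)),(0.650,0.146,np.radians(-0.6)))
robot.move_pose([0.60,0.05,0.22],DOWN(-np.pi/2)); st(); snap("wr1","wrist")
E
```

```text
down t47.8 pos [ 0.4648 -0.3855 -0.027 ] rot [-3.141e+00 -2.000e-03 -1.471e+00] F [-0.9   0.38  0.04] M [ 0.032 -0.037 -0.009] w0.0852
grip t48.1 pos [ 0.465  -0.386  -0.0264] rot [-3.140e+00 -2.000e-03 -1.471e+00] F [-0.95 -0.48  5.78] M [0.198 0.031 0.025] w0.0628
over t50.9 pos [0.6501 0.1443 0.05  ] rot [ 3.141e+00 -1.000e-03 -1.583e+00] F [ 0.68 -0.4  -2.84] M [-0.004  0.05   0.028] w0.0628
set t52.4 pos [ 0.6504  0.1461 -0.0214] rot [-3.141 -0.    -1.581] F [-3.45 -1.15  6.63] M [-0.264  0.621 -0.139] w0.0627
 t54.1 pos [0.5991 0.0506 0.2174] rot [ 3.138e+00  1.000e-03 -1.571e+00] F [-0.1   0.59 -0.17] M [-0.026 -0.032  0.052] w0.0853
```

View pics/wr1.png

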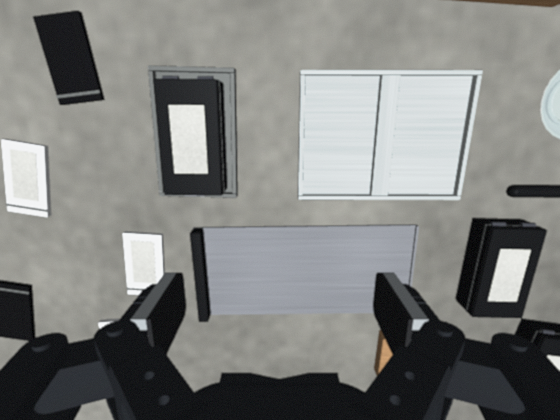

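```bash
cat >> h.py <<'E'
def w2world(w,pos,rot):
    P=wcloud(w);R=Ro.from_euler("xyz",rot).as_matrix();return P@R.T+pos
E
python3 - <<'E'
from h import *
w=dict(np.load("pics/wr1.npz"))
Q=w2world(w,[0.5991,0.0506,0.2174],[3.138,0.001,-1.571])
for u,v in [(165,85),(212,85),(160,185),(218,185),(190,140),(155,150),(340,130),(440,130),(390,135),(262,260),(190,255)]: print((u,v),np.round(Q[v,u],4))
E
```

```text
(165, 85) [0.7022 0.1657 0.0479]
(212, 85) [0.7022 0.1186 0.0476]
(160, 185) [0.5928 0.1946 0.0145]
(218, 185) [0.5999 0.1185 0.0475]
(190, 140) [0.6483 0.145  0.0482]
(155, 150) [ 0.6327  0.2018 -0.0012]
(340, 130) [ 0.6563 -0.0202  0.0034]
(440, 130) [ 0.6563 -0.1378  0.0033]
(390, 135) [ 0.6513 -0.076   0.0143]
(262, 260) [0.4886 0.0742 0.003 ]
(190, 255) [ 0.4941  0.1708 -0.0008]
```

```bash
python3 - <<'E'
from h import *
ok=carry((0.4881,-0.2276,np.radians(-1.3)),(0.647,-0.0207,np.radians(-0.6)),via=(0.52,-0.1))
if ok: ok=carry((0.3347,-0.3168,np.radians(-8.7)),(0.647,-0.1247,np.radians(-0.6)),via=(0.5,-0.15))
robot.move_pose([0.55,-0.02,0.25],DOWN(-np.pi/2)); robot.dwell(0.2); s=st(); w=snap("wr2","wrist")
Q=w2world(w,s["ee_pos"],s["tool_rot"])
np.save("pics/q.npy",Q)
E
```

```text
down t56.4 pos [ 0.4889 -0.2281 -0.0272] rot [-3.140e+00 -1.000e-03 -1.593e+00] F [ 0.35 -0.3   0.3 ] M [-0.03  -0.005 -0.01 ] w0.0854
grip t56.7 pos [ 0.4893 -0.2285 -0.0266] rot [-3.139e+00 -2.000e-03 -1.594e+00] F [-0.45 -0.1   6.32] M [0.269 0.027 0.05 ] w0.0627
over t58.5 pos [ 0.6464 -0.0215  0.0487] rot [ 3.139 -0.    -1.582] F [ 0.09 -0.74 -2.61] M [ 0.011 -0.002 -0.009] w0.0626
set t60.0 pos [ 0.6474 -0.0207 -0.0215] rot [-3.141 -0.    -1.581] F [-4.4  -0.04  5.46] M [-0.023  0.566 -0.048] w0.0624
down t63.4 pos [ 0.3352 -0.3174 -0.0274] rot [-3.141e+00 -1.000e-03 -1.722e+00] F [-0.11 -0.53 -0.19] M [ 0.033  0.028 -0.006] w0.0852
grip t63.8 pos [ 0.3355 -0.3181 -0.0267] rot [-3.140e+00 -2.000e-03 -1.723e+00] F [-0.16  0.3   5.82] M [0.228 0.067 0.043] w0.0629
over t65.9 pos [ 0.6461 -0.126   0.0493] rot [ 3.14   0.    -1.583] F [-0.08 -0.06 -1.41] M [-0.018 -0.013  0.029] w0.0631
set t67.4 pos [ 0.6475 -0.1248 -0.0216] rot [-3.141 -0.    -1.581] F [-4.09  1.77  5.54] M [ 0.083  0.471 -0.064] w0.0629
 t69.5 pos [ 0.5497 -0.0204  0.2481] rot [ 3.139e+00  1.000e-03 -1.572e+00] F [ 0.05  0.33 -0.31] M [-0.002  0.061 -0.023] w0.0852
```

View pics/wr2.png

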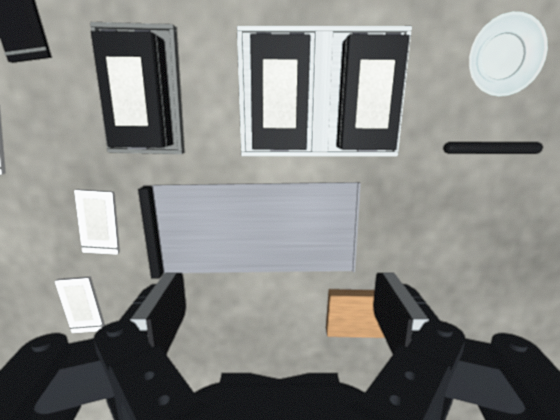

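Case tops look flat in all three bays. Next I measure the mailers and the fan tray from above.

```bash
cat >> h.py <<'E'
def wc_as_c(w,pos,rot):
    """give wrist capture a world->camera view"""
    T=np.eye(4);T[:3,:3]=Ro.from_euler("xyz",rot).as_matrix();T[:3,3]=pos
    w=dict(w);w["view"]=np.linalg.inv(T@w["T_tool_cam"]);return w
E
python3 - <<'E'
from h import *
Q=np.load("pics/q.npy")
for u,v in [(100,40),(155,45),(115,140),(160,140),(260,40),(300,40),(260,140),(300,140),(355,45),(400,45),(355,140),(390,140)]: print((u,v),np.round(Q[v,u],3),end=" ")
print()
robot.move_pose([0.50,0.20,0.26],DOWN(-np.pi/2)); robot.dwell(0.3); s=st(); w=snap("wm1","wrist")
np.savez("pics/wm1s.npz",pos=s["ee_pos"],rot=s["tool_rot"])
t=snap("top2","top")
E
```

```text
(100, 40) [0.699 0.168 0.048] (155, 45) [0.696 0.114 0.039] (115, 140) [0.597 0.168 0.048] (160, 140) [0.597 0.117 0.048] (260, 40) [0.699 0.    0.049] (300, 40) [ 0.699 -0.042  0.048] (260, 140) [0.597 0.002 0.047] (300, 140) [ 0.597 -0.044  0.048] (355, 45) [ 0.694 -0.099  0.05 ] (400, 45) [ 0.694 -0.148  0.047] (355, 140) [ 0.597 -0.106  0.049] (390, 140) [ 0.596 -0.147  0.047] 
 t70.7 pos [0.5004 0.1991 0.2599] rot [ 3.141 -0.    -1.572] F [-1.09  0.24  0.79] M [-0.007  0.043 -0.02 ] w0.0855
```

View pics/wm1.png

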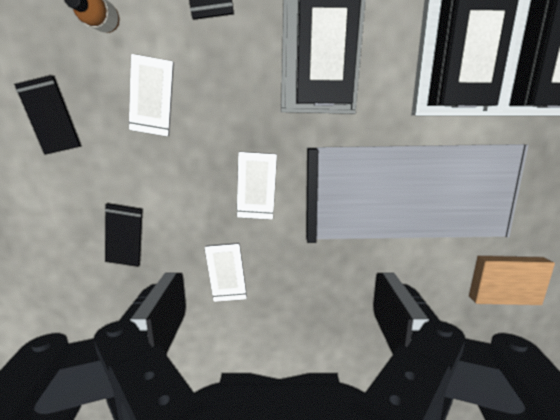

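View pics/top2.png

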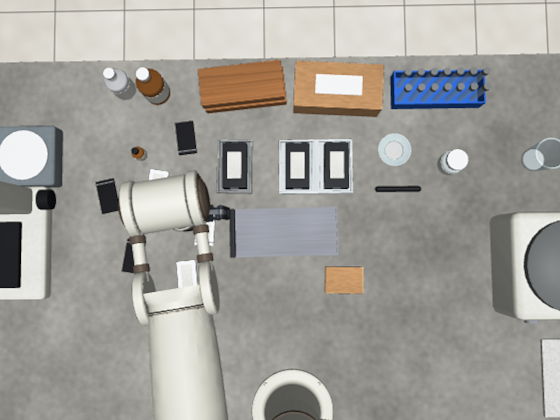

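```bash
cat > meas.py <<'E'
from h import *
def mailers(w,z=0.008,thr=190,amin=1200):
    f=w["frame"].astype(int);m=(f.min(-1)>thr).astype(np.uint8)
    m[260:]=m[260:]*0 if False else m[260:]
    m=cv2.morphologyEx(m,cv2.MORPH_CLOSE,np.ones((5,5)))
    return [r for r in rect(w,m,z) if 80<r[1][0]<100 and 43<r[1][1]<58]
def fan(w):
    f=w["frame"].astype(int)
    fl=((f[...,2]-f[...,0])>7)&(f.max(-1)>110)&(f.max(-1)<215)
    fl=cv2.morphologyEx(fl.astype(np.uint8),cv2.MORPH_OPEN,np.ones((5,5)))
    r=[q for q in rect(w,fl,0.004) if q[1][0]>200]
    return r,fl
E
python3 - <<'E'
from meas import *
s=np.load("pics/wm1s.npz");w=wc_as_c(np.load("pics/wm1.npz"),s["pos"],s["rot"])
for a,b,y,k in mailers(w): print("mailer",np.round(a,4),np.round(b,1),round(np.degrees(y),1),np.round(k))
r,fl=fan(w)
for a,b,y,k in r: print("fan",np.round(a,4),np.round(b,1),round(np.degrees(y),1),np.round(k))
f=w["frame"].astype(int)
g=f.max(-1)
# stop bar edges on rows
pts=[];lo=[]
for v in range(155,236,8):
    row=g[v,295:335]; dk=np.where(row<70)[0]; 
    pts.append((295+dk.max()+0.5,v)); lo.append((295+dk.min()-0.5,v))
p=ray_pts(w,pts,0.022); print("inner", np.round(p[:,:2],4).tolist())
p=ray_pts(w,lo,0.022); print("outer y", np.round(p[:,1],4))
for u in (360,420,480):
    col=((f[...,2]-f[...,0])>7)[:,u]; i=np.where(col[130:260])[0]+130
    q=ray_pts(w,[(u,i.min()-.5),(u,i.max()+.5)],0.004); print("x edges at y %.3f"%q[0,1],np.round(q[:,0],4),q[:,0].mean())
q=wcloud(w)
t=dict(np.load("pics/top0.npz"))
f=t["frame"].astype(int);g=f.max(-1);pts=[]
for v in range(212,254,6):
    row=g[v,226:245]; dk=np.where(row<90)[0]; pts.append((226+dk.max()+.5,v))
print("top inner",np.round(ray_pts(t,pts,0.022)[:,:2],4).tolist())
E
```

```text
mailer [0.3518 0.279 ] [90.6 50.7] 5.0 [225. 272.]
mailer [0.4826 0.2314] [90.4 50.6] -3.9 [256. 185.]
mailer [0.5982 0.3617] [90.4 50.4] -9.6 [149.  94.]
fan [0.4716 0.0116] [271.1 128.4] -89.3 [416. 190.]
inner [[0.5263, 0.1506], [0.5161, 0.1502], [0.5058, 0.1512], [0.4953, 0.1508], [0.4847, 0.1505], [0.4739, 0.1501], [0.4629, 0.1498], [0.4518, 0.1494], [0.4404, 0.1504], [0.429, 0.15], [0.4173, 0.1497]]
outer y [0.1646 0.1644 0.1641 0.1639 0.1636 0.1634 0.1631 0.1629 0.1639 0.1637
 0.1634]
x edges at y 0.093 [0.5352 0.4065] 0.4708611465037177
x edges at y 0.014 [0.5364 0.4079] 0.4721324932168412
x edges at y -0.066 [0.5362 0.4093] 0.472753770119421
top inner [[0.5255, 0.1469], [0.5094, 0.147], [0.4933, 0.1471], [0.4772, 0.1472], [0.4612, 0.1473], [0.4452, 0.1474], [0.4292, 0.1448]]
```

```bash
cat >> h.py <<'E'
MK=0.0385; PSI=0.0105
def grab_mailer(x,y,myaw):
    yaw=myaw-np.pi/2
    robot.move_pose([x,y,0.05],DOWN(yaw))
    robot.move_linear([x,y,-MK+0.012],max_speed=0.12)
    robot.move_linear([x,y,-MK],max_speed=0.04); s=st("down")
    if s["ft_force"][2]>4: print("contact?")
    robot.clamp(50); s=st("grip")
    robot.move_linear([x,y,0.04],max_speed=0.15); return st("lift")
def cx(y): return 0.4703+(0.15-y)*0.0105
E
python3 - <<'E'
from h import *
s=grab_mailer(0.4826,0.2314,np.radians(-3.9))
snap("wg1","wrist")
E
```

```text
down t72.9 pos [ 0.4823  0.2313 -0.0388] rot [ 3.141 -0.    -1.639] F [-0.01  0.09 -1.23] M [-0.011  0.052  0.031] w0.0854
grip t73.4 pos [ 0.4833  0.2316 -0.0379] rot [-3.14   0.    -1.639] F [-0.42  0.3   3.13] M [0.    0.036 0.026] w0.0483
lift t74.0 pos [0.4817 0.2312 0.0391] rot [ 3.14  -0.    -1.639] F [ 0.9   0.68 -0.64] M [-0.011 -0.004 -0.009] w0.0480
```

View pics/wg1.png

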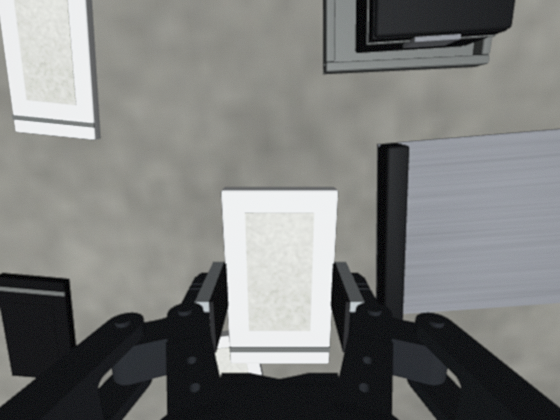

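```bash
cat >> h.py <<'E'
def held_offset(w,near=0.2):
    """held mailer's top face: centre and mean z in tool frame"""
    f=w["frame"].astype(int);P=wcloud(w);d=w["depth"]
    m=(f.min(-1)>150)&(d>0.05)&(P[...,2]<-0.02)&(np.abs(P[...,0])<0.035)
    p=P[m]
    k=(p[:,2]<np.median(p[:,2])+0.006)&(p[:,2]>np.median(p[:,2])-0.006);p=p[k]
    return np.round([np.percentile(p[:,1],1),np.percentile(p[:,1],99),p[:,0].min(),p[:,0].max(),np.median(p[:,2])],4), np.round(np.polyfit(p[:,1],p[:,2],1),4)
E
python3 - <<'E'
from h import *
print(held_offset(dict(np.load("pics/wg1.npz"))))
s=robot.observe();yaw=PSI
print(robot.solve_ik([cx(0.1),0.1,0.03],DOWN(yaw)))
E
```

```text
(array([-0.0442,  0.0434, -0.0255,  0.0248, -0.045 ]), array([-0.   , -0.045]))
[-4.24705241e-02  1.18967315e-01  1.99275002e+00 -4.44089210e-16
  1.02987532e+00 -5.29705241e-02]
```

```bash
python3 - <<'E'
from h import *
yaw=PSI;y0=0.093;zf=0.004-MK
robot.move_pose([cx(y0),y0,0.03],DOWN(yaw))
s=st("above")
robot.move_linear([cx(y0),y0,zf+0.002],max_speed=0.08)
robot.dwell(0.2);f0=np.mean([robot.observe()["ft_force"] for _ in range(5)],0);print("f0",np.round(f0,2))
y=y0;hit=None
while y<0.112:
    y+=0.001
    robot.move_linear([cx(y),y,zf+0.0015],max_speed=0.03)
    f=np.mean([robot.observe()["ft_force"] for _ in range(4)],0)-f0
    print(round(y,3),np.round(f[1:],2),end="; ")
    if f[1]<-3: hit=y;break
s=st("hit"); 
robot.move_linear([cx(y),y,zf+0.0005],max_speed=0.02); st("low")
snap("wp1a","wrist")
E
```

```text
above t75.8 pos [0.4708 0.0932 0.0298] rot [-3.142  0.     0.01 ] F [ 0.43 -0.14 -0.13] M [-0.046 -0.013 -0.03 ] w0.0482
f0 [ 0.06  0.29 -1.24]
0.094 [-0.38  1.49]; 0.095 [-0.08  2.06]; 0.096 [-1.62  0.84]; 0.097 [-0.23  0.74]; 0.098 [-0.08  0.53]; 0.099 [-0.59  0.67]; 0.1 [-1.13  0.64]; 0.101 [-0.51  0.16]; 0.102 [-0.71  1.2 ]; 0.103 [-2.01  0.37]; 0.104 [-6.53  1.06]; hit t79.7 pos [ 0.4709  0.1029 -0.0329] rot [3.14  0.    0.011] F [ 0.06 -6.24 -0.18] M [-0.975  0.02   0.061] w0.0484
low t79.9 pos [ 0.471   0.1029 -0.0339] rot [ 3.14  -0.     0.011] F [-1.42 -6.38  1.37] M [-0.928  0.047  0.064] w0.0480
```

View pics/wp1a.png

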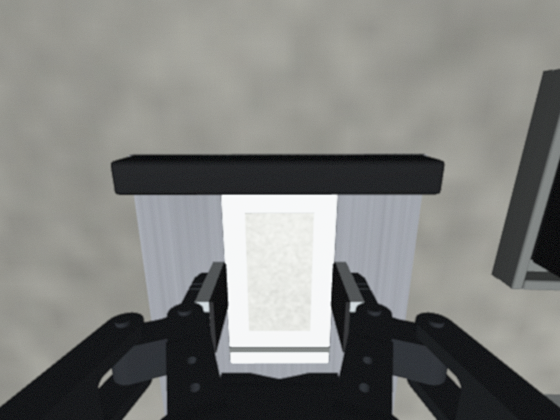

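```bash
python3 - <<'E'
from h import *
robot.release()
robot.move_linear([cx(0.104),0.104,0.05],max_speed=0.15)
robot.move_pose([cx(0.1),0.10,0.16],DOWN(PSI)); robot.dwell(0.3); s=st(); w=snap("wp1","wrist")
from meas import *
w=wc_as_c(w,s["ee_pos"],s["tool_rot"])
for a,b,y,k in mailers(w,0.012): print("mailer",np.round(a,4),np.round(b,1),round(np.degrees(y),1),np.round(k))
E
```

```text
t81.9 pos [0.4699 0.1    0.1585] rot [-3.141e+00  3.000e-03  1.000e-02] F [ 0.57 -0.76  0.24] M [ 0.005 -0.024 -0.02 ] w0.0856
mailer [0.4705 0.103 ] [89.2 50.5] -89.3 [281. 187.]
```

View pics/wp1.png

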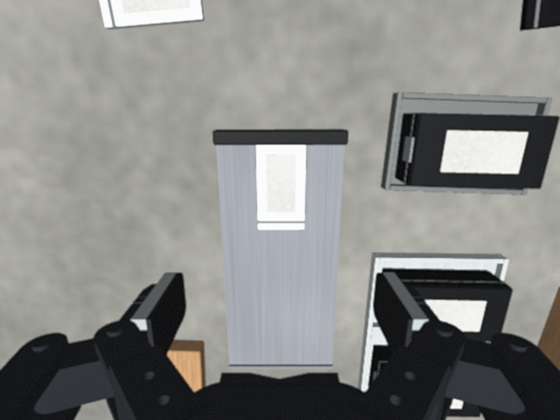

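```bash
cat >> h.py <<'E'
AL=np.arcsin(8/60)
def place_tilted(yc,zc=0.010):
    c=np.array([cx(yc),yc,zc])
    p,o=tcp_for(c+[0,0,0.05],PSI,AL,MK); robot.move_pose(p,o)
    p,o=tcp_for(c+[0,0,0.004],PSI,AL,MK); robot.move_linear(p,max_speed=0.1); robot.dwell(0.15)
    f0=np.mean([robot.observe()["ft_force"] for _ in range(5)],0)
    for dz in np.arange(0.003,-0.0021,-0.0005):
        p,o=tcp_for(c+[0,0,dz],PSI,AL,MK); robot.move_linear(p,max_speed=0.02)
        f=np.mean([robot.observe()["ft_force"] for _ in range(4)],0)-f0
        if f[2]>2.5: break
    print("contact dz %.4f"%dz,np.round(f,2)); st("placed")
    robot.release()
    p,o=tcp_for(c+[0,0,0.08],PSI,AL,MK); robot.move_linear(p,max_speed=0.15)
E
python3 - <<'E'
from h import *
s=grab_mailer(0.3518,0.279,np.radians(5.0))
w=snap("wg2","wrist"); print(held_offset(w))
if 0.045<s["grip_width"]<0.053: 
    robot.move_linear([0.38,0.2,0.06],max_speed=0.2)
    p,o=tcp_for(np.array([cx(.0431),.0431,0.06]),PSI,AL,MK); robot.move_pose(p,o); robot.dwell(0.2)
    st("over"); w=snap("wg2b","wrist"); print(held_offset(w))
E
```

```text
down t84.9 pos [ 0.3516  0.2789 -0.0387] rot [ 3.141 -0.    -1.484] F [-0.35 -0.55  0.5 ] M [ 0.048  0.063 -0.052] w0.0854
grip t85.4 pos [ 0.3524  0.2793 -0.0379] rot [-3.141  0.    -1.483] F [-0.9  -0.62  4.96] M [-0.099  0.149 -0.024] w0.0485
lift t86.0 pos [0.351  0.2787 0.0392] rot [ 3.14  -0.    -1.484] F [-1.11  0.35 -0.88] M [-0.01  -0.016  0.012] w0.0479
(array([-0.0439,  0.044 , -0.0255,  0.0247, -0.045 ]), array([ 0.0001, -0.045 ]))
over t88.6 pos [0.4713 0.0485 0.0219] rot [-3.008 -0.     0.011] F [ 0.04  0.08 -0.33] M [-0.003  0.013  0.006] w0.0484
(array([-0.0446,  0.0433, -0.0252,  0.0249, -0.045 ]), array([-0.0003, -0.045 ]))
```

View pics/wg2b.png

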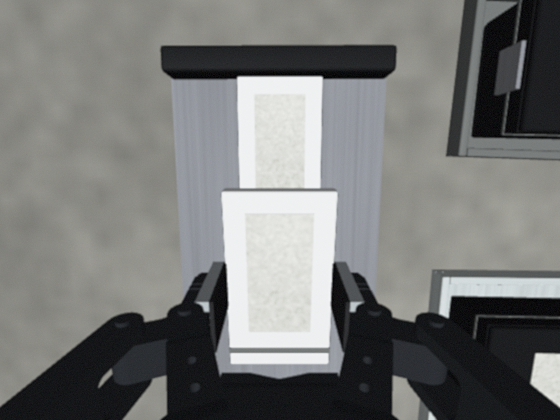

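```bash
python3 - <<'E'
from h import *
place_tilted(0.0431)
robot.move_pose([cx(0.06),0.06,0.16],DOWN(PSI)); robot.dwell(0.3); s=st(); w=snap("wp2","wrist")
Q=w2world(w,s["ee_pos"],s["tool_rot"]); f=w["frame"].astype(int)
m=(f.min(-1)>150)&(np.abs(Q[...,0]-0.471)<0.01)&(Q[...,1]<0.16)&(Q[...,1]>-0.12)&(Q[...,2]<0.04)
p=Q[m];p=p[np.argsort(-p[:,1])]
for a in np.arange(0.15,-0.1,-0.01):
    k=(p[:,1]<a)&(p[:,1]>a-.01)
    if k.sum()>3: print("y %.3f z %.4f n%d"%(a-.005,np.median(p[k,2]),k.sum()),end="; ")
print("min y",p[:,1].min(),"max",p[:,1].max())
E
```

```text
contact dz 0.0000 [-1.98 -0.25  5.51]
placed t91.4 pos [ 0.4715  0.0482 -0.0277] rot [-3.008  0.     0.011] F [-1.62 -0.77  5.  ] M [0.031 0.363 0.056] w0.0484
 t93.4 pos [0.4703 0.0597 0.1585] rot [-3.141e+00  3.000e-03  1.000e-02] F [-0.55  0.72  0.73] M [-0.007 -0.006 -0.028] w0.0855
y 0.145 z 0.0109 n209; y 0.135 z 0.0114 n227; y 0.125 z 0.0114 n214; y 0.115 z 0.0114 n231; y 0.105 z 0.0114 n202; y 0.095 z 0.0114 n197; y 0.085 z 0.0217 n237; y 0.075 z 0.0214 n192; y 0.065 z 0.0202 n189; y 0.055 z 0.0188 n178; y 0.045 z 0.0176 n178; y 0.035 z 0.0163 n171; y 0.025 z 0.0148 n162; y 0.015 z 0.0132 n158; y 0.005 z 0.0119 n154; y -0.005 z 0.0031 n95; y -0.015 z 0.0029 n150; y -0.025 z 0.0029 n148; y -0.035 z 0.0029 n140; y -0.045 z 0.0028 n136; y -0.055 z 0.0030 n135; y -0.065 z 0.0030 n125; y -0.075 z 0.0029 n129; y -0.085 z 0.0029 n124; y -0.095 z 0.0029 n120; min y -0.11997595418124417 max 0.14850660392309226
```

View pics/wp2.png

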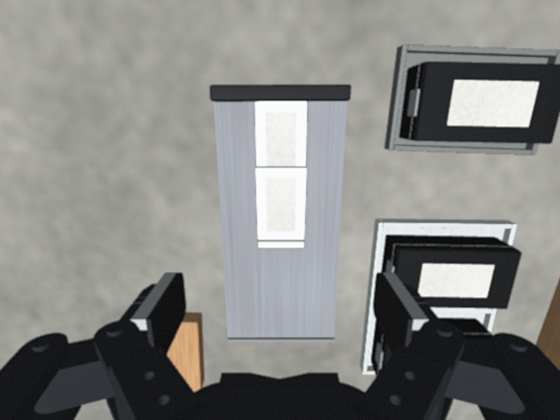

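```bash
python3 - <<'E'
from h import *
from meas import *
robot.move_pose([0.56,0.33,0.15],DOWN(-np.pi/2)); robot.dwell(0.3); s=st(); w=snap("wm3","wrist")
for a,b,y,k in mailers(wc_as_c(w,s["ee_pos"],s["tool_rot"])): print("mailer",np.round(a,4),np.round(b,1),round(np.degrees(y),1),np.round(k))
E
```

```text
t95.5 pos [0.5601 0.3298 0.1501] rot [-3.141  0.    -1.571] F [-0.33 -0.2   0.69] M [ 0.006 -0.036  0.026] w0.0853
mailer [0.5983 0.3619] [90.2 50.4] -9.6 [247. 152.]
```

View pics/wm3.png

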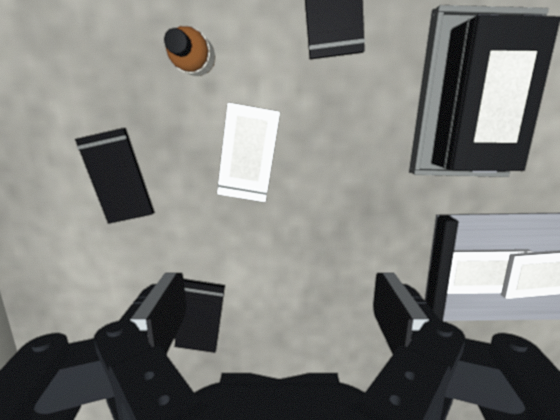

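```bash
python3 - <<'E'
from h import *
s=grab_mailer(0.5983,0.3619,np.radians(-9.6))
w=snap("wg3","wrist"); print(held_offset(w))
if 0.045<s["grip_width"]<0.053:
    robot.move_linear([0.5,0.25,0.06],max_speed=0.25)
    yc=-0.0174
    p,o=tcp_for(np.array([cx(yc),yc,0.08]),PSI,AL,MK); robot.move_pose(p,o); robot.dwell(0.2)
    st("over"); w=snap("wg3b","wrist"); print(held_offset(w))
E
```

```text
down t97.3 pos [ 0.598   0.3618 -0.0389] rot [ 3.141 -0.    -1.738] F [ 0.43  0.01 -0.57] M [ 0.    -0.003  0.012] w0.0850
grip t97.8 pos [ 0.5989  0.3621 -0.0378] rot [-3.140e+00  1.000e-03 -1.738e+00] F [ 1.09 -0.18  2.58] M [-0.064 -0.019 -0.005] w0.0481
lift t98.5 pos [0.5975 0.3616 0.0389] rot [ 3.140e+00 -1.000e-03 -1.738e+00] F [-0.05 -1.39 -0.97] M [-0.035  0.006 -0.046] w0.0483
(array([-0.0441,  0.0436, -0.0254,  0.0249, -0.0449]), array([ 0.    , -0.0449]))
over t101.5 pos [ 0.4721 -0.0121  0.0419] rot [-3.008 -0.     0.011] F [ 0.05 -0.36 -0.01] M [-0.044  0.077  0.03 ] w0.0481
(array([-0.045 ,  0.0427, -0.0253,  0.025 , -0.0449]), array([ 0.0006, -0.0449]))
```

View pics/wg3b.png

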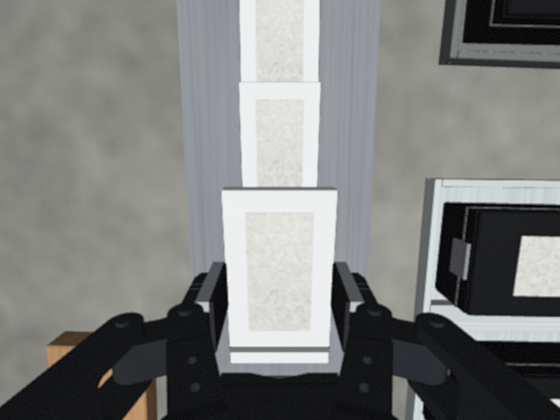

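```bash
python3 - <<'E'
from h import *
place_tilted(-0.0174)
robot.move_pose([cx(0.03),0.03,0.20],DOWN(PSI)); robot.dwell(0.3); s=st(); w=snap("wp3","wrist")
Q=w2world(w,s["ee_pos"],s["tool_rot"]); f=w["frame"].astype(int)
p=Q[(np.abs(Q[...,0]-0.472)<0.01)&(Q[...,2]<0.04)]
for a in np.arange(0.15,-0.1,-0.01):
    k=(p[:,1]<a)&(p[:,1]>a-.01)
    if k.sum()>3: print("y %.3f z %.4f"%(a-.005,np.median(p[k,2])),end="; ")
E
```

```text
contact dz 0.0000 [-2.29 -0.15  5.75]
placed t104.4 pos [ 0.4721 -0.0123 -0.0277] rot [-3.008  0.     0.011] F [-1.6  0.2  5.3] M [0.113 0.37  0.109] w0.0481
 t106.5 pos [0.4708 0.0296 0.1985] rot [-3.141e+00  3.000e-03  1.000e-02] F [-0.19  0.15  0.59] M [-0.041 -0.024 -0.   ] w0.0853
y 0.145 z 0.0112; y 0.135 z 0.0112; y 0.125 z 0.0114; y 0.115 z 0.0113; y 0.105 z 0.0113; y 0.095 z 0.0113; y 0.085 z 0.0220; y 0.075 z 0.0215; y 0.065 z 0.0202; y 0.055 z 0.0190; y 0.045 z 0.0175; y 0.035 z 0.0162; y 0.025 z 0.0218; y 0.015 z 0.0215; y 0.005 z 0.0202; y -0.005 z 0.0189; y -0.015 z 0.0174; y -0.025 z 0.0162; y -0.035 z 0.0151; y -0.045 z 0.0134; y -0.055 z 0.0120; y -0.065 z 0.0034; y -0.075 z 0.0029; y -0.085 z 0.0028; y -0.095 z 0.0029;
```

View pics/wp3.png

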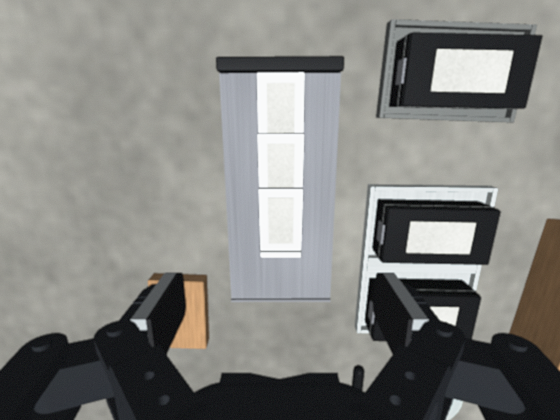

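```bash
python3 - <<'E'
from h import *
robot.move_pose([0.35,0.25,0.25],DOWN(PSI)); st()
snap("tf","top");snap("sf","scene")
w=dict(np.load("pics/wp3.npz"))
cv2.imwrite("pics/z3.png",cv2.resize(w["frame"][50:270,200:360,::-1],None,fx=2.7,fy=2.7,interpolation=cv2.INTER_CUBIC))
E
```

```text
t107.5 pos [0.3504 0.2494 0.2497] rot [3.141 0.    0.01 ] F [ 0.79 -0.41  0.27] M [ 0.036  0.02  -0.006] w0.0850
```

View pics/tf.png

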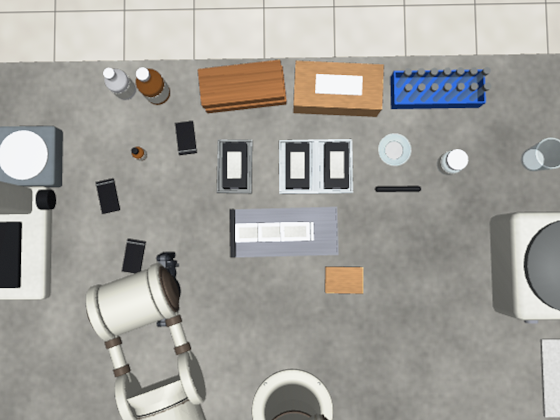

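View pics/sf.png

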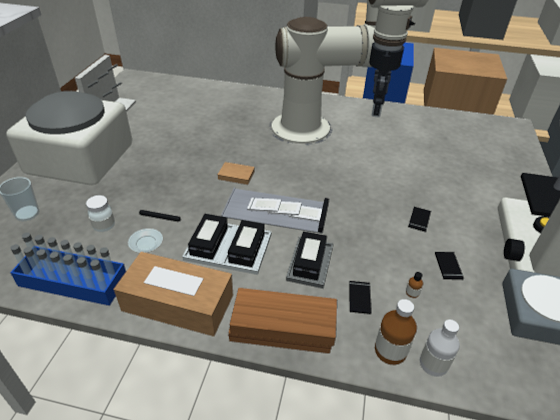

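View pics/z3.png

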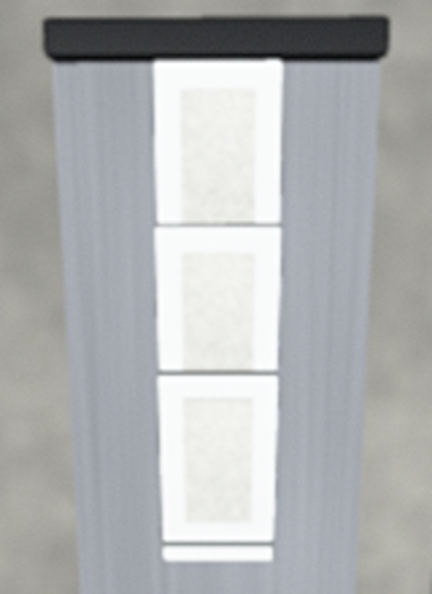

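The final views show one straight three-mailer shingle starting at the stop bar and a case in each of the three bays. The bystanders and the black look-alikes are where they were, and no white mailers remain on the bench. I'm handing in.

```bash
python3 - <<'E'
from h import *
print(robot.hand_in())
E
```

```text
the job is handed in; nothing more can be done
None
```

The job is done and handed in at about 108 s of robot time. No verdict was reported.

- **Cases:** I shook all three. The one that began at (0.464, -0.385) shifted its moment by 0.096 N·m, which matches a loose eyepiece; the other two stayed below 0.01. The rattling case is in the returns tray and the two sound ones are in the storage bays. Depth readings put the case tops at about 48 mm, except one 39 mm reading near the edge of the returns case. I took all three as lying flat.
- **Mailers:** There were three white ones this time, and one was knocked aside mid-run, so I measured it again. The first lies flat and was pushed against the stop bar until contact. The other two overlap by about 30 mm, tilted about 7°, with their far ends on the tray floor.
- **Other things:** In the last top and scene views the bystanders and black look-alikes look unmoved, and no white mailer is left on the bench.

Two readings disagreed with what was given:

- **Fingertip position:** The fingertips turned out to be about 38 mm behind the reported TCP. I confirmed this by touching a case top lightly and corrected for it.
- **Stop bar position:** The two cameras differed by about 3 mm, so I set the first mailer by contact instead.

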